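# Hold the proofing cabinet's sticky spring lock open with its key

## Robot

A 7-joint arm with a two-finger parallel gripper is mounted at the origin on the work surface. World frame = base frame: x ahead of the robot, y to its left, z up, the work surface at z = 0. Lengths are in m, angles in rad, forces in N, time in s.
With the tool pointing down it reaches from about 0.425 to 0.925 m from the base axis. Payload 6.8 kg.
Tool frame: the origin (TCP) lies at the very end of the fingers, on their centre line; the grasp point (between the pads) lies 19 mm behind it; z points along the fingers, y is the line along which they close (so a half turn about z gives the same grasp; the last joint's range is limited). The gripper opens to 85 mm and grips with 20 to 120 N. Pads are 22 mm wide; open, the fingers measure 114 mm over their backs; the gripper's body (76 mm by 85 mm) begins 54 mm behind the grasp point. The pads swing forward as they close: fully open they stand 13 mm farther back than shut.
Start: joints at [1.183, 0.477, 0.022, 1.555, -0.011, 1.109, -0.083], TCP at [0.186, -0.649, 0.231] pointing down, gripper open.
Joint ranges: [-2.96, 2.96], [-0.34, 2.1], [-1.41, 1.46], [0.24, 2.44], [-1.37, 4.51], [0.17, 1.92], [-2.96, 2.96]. Speed limits (rad/s): [2.39, 2.39, 3.14, 3.14, 3.14, 3.14, 3.14].

## Interface

Orientations are given as a unit quaternion [w, x, y, z].
In Python, from station import * gives the robot as it stands.
- The arm moves only by the tool jog_arm, never from a script. Its argument "moves" is one flat list of numbers, 7 for each row, row after row: the shift along the tool's x, y, z normalised to -1 to 1, where 1 is 20 mm, then the turn, a rotation vector about the tool's x, y, z normalised to -1 to 1, where 1 is 4 degrees, then the opening, from 0 (shut) to 1 (fully open). In form: [x, y, z, rx, ry, rz, claw, x, y, z, rx, ry, rz, claw, ...]. A call has exactly 8 rows; each row shifts and turns the commanded pose from where the row before left it, along the tool's axes as they then stand; what a row does not reach is not made up. A row lasts 1/12 s, in which the tool goes at most 41.7 mm and 7.16 degrees, less where a joint would pass 70% of its speed; a pose out of reach is approached as far as the arm can. A call with a number of a shift or a turn outside -1 to 1 is refused whole. A call with a gripper value outside its range is refused whole. The fingers move at their own pace and stop on an object; "grip_force" is the grip in N (left out, the last holds). Time passes only in rows, so rows that do not move let the fingers close, or fill a call up. It gives the time, the measured TCP pose, the force, the opening and the grip force at its end, in the units of the state.
- get_obs(): the state, without advancing time (a new reading comes with each control period).
- read_camera(name): name is "scene" or "top"; returns a dict with "color" (480x640x3 uint8, blue, green, red), "fx", "fy", "cx", "cy" (pixels), "rvec" (rotation vector, rad) and "tvec" (3), from world to camera coordinates, as OpenCV has them. Camera axes: x right, y down, z forward; pixel columns grow to the right and rows downward; lengths in m; the calibration is good to about 2 mm. A picture is of the moment at which its call begins. There is no depth.
- hand_in(): hands the job in; it is judged then, once.
The state is a dict: "t": time; "q": joint angles; "joint_vel": joint speeds; "joint_torque": joint torques, N m; "eef_pos": TCP position; "tool_rot": TCP orientation; "contact_force": force on the tool from outside, world axes, zero at the start; "torque": the same for the moment, N m; "gripper_width": opening from 0.0 (shut) to 1.0 (fully open); "grasp_force": force on a finger pad.
Only numpy, scipy, OpenCV 4.12 (cv2) and the standard library are available. Lean on these libraries where they do the work, as an engineer would, in place of code of your own. Each camera call takes 0.05 s, during which the arm holds its last target. There are 200 camera calls.

## Task

My hands are full of trays, so please hold the proofing cabinet unlocked for me: take the key with the rectangular head from the wooden key block and push it straight down, all the way home, into the lock on top of the cabinet; flour has made the pins sticky, so wiggle it past them rather than forcing it. Then turn it a quarter turn clockwise to its stop and finish while still gripping it there, because the lock springs back as soon as you let go. Leave the door shut, and leave the other key and the things on the sill where they are.

Things in the scene. Friction and masses are not known exactly. Their poses are not given: they have to be found in the camera images.
- key: The cabinet's key, upright in either slot of the key block. Black rectangular plastic head 28 mm wide (own y), 10 thick (x), 36 tall (z = 4 to 40 mm); below it a steel collar 17 x 10 mm, 4 tall, whose flat underside is the shoulder; then the blade (see key_tip). Origin: centre of the shoulder's underside, top of the blade; z points up towards the head. Works either way round (half turn). 40 g.
- key_bow (a point): Centre of the key's rectangular head, 22 mm above the key's origin, same axes as the key.
- key_tip (a point): Point of the key's steel blade, 34 mm below the key's origin. The blade is 11 mm wide (key's y) and 4 mm thick (x), symmetric; its last 5.5 mm taper at 45 degrees to the point.
- lock_face (a point): Centre of the keyway's mouth on the flat top of the lock, a steel barrel 30 mm across at the front right of the cabinet's top, 12 mm above it, 247 above the sill. z up; x, y as the cabinet's, not turning with the plug. At rest the keyway is 12.5 mm long in y, 5.5 wide in x, straight down, mouth bevelled 2 mm. The key is home with its shoulder on this face, a hard stop: 34 mm deep.
- lock_pins (a point): In the keyway, 10 mm below lock_face, same axes: the first of three sprung, sticky pins at depths of 10, 18 and 26.5 mm, which stand 4 mm in from the +y, -y and +y end of the keyway; the point drives each outwards along y and it sticks there. Pushed straight, each takes 10 to 40 N; pressed with some 7 N while rocked about 1.3 mm to and fro along y, the key works past.
- lock_plug (a joint): Turn of the lock's plug: 0 locked, grows clockwise seen from above, hard stop at 1.6 rad. A pin blocks it near 0 until the key is within about 2 mm of home. A spring pulls it back to 0 with 0.02 N m at 0, rising to 0.10 N m at the stop. The key turns up to 0.2 rad in the keyway before the plug follows.
- cabinet: The clear acrylic proofing cabinet on a steel base: 300 mm deep (x), 360 mm wide (y), 235 mm high. Fixed. Origin: centre of its underside, on the sill; its door faces its own -x, towards the robot.
- door (a joint): Hinge of the acrylic front door: 0 shut, grows as it opens (rad). It is to stay shut.
- key_block: Maple key block, 62 mm (x) by 116 mm (y), 45 mm tall, fixed. Origin: centre of its underside. Two vertical slots, 39 mm deep, at y = -35 and +35 mm, long side along y; a key stands in each with its shoulder on the block's top.
- spare_key: Another key, standing in the block's other slot: round black head 34 mm across and 10 mm thick. Not this lock's key; to be left alone. Origin: underside of its shoulder.
- dish: White ceramic dish of pie weights, 112 mm across, 38 mm tall. Bystander. Origin: centre of its underside.
- ramekin: Small glass ramekin, 80 mm across, 48 mm tall. Bystander. Origin: centre of its underside.
- scraper: Stainless bench scraper lying flat, 110 x 150 mm, 20 mm tall at its rolled handle. Bystander. Origin: near its middle, on the sill.
There are look-alikes about, which are no part of the job. Leave any red or white look-alike of the key alone.

How it is judged:
On the way, in this order (a step that is already met when the one before it is completed fails the run):
1. the key is home in the lock, its shoulder within 2 mm of the lock's face, before the plug is turned (z of key in the frame of lock_face below 0.002 m and horizontal distance between key and lock_face below 0.004 m and angle between key's own z axis and vertical below 0.1 rad and value of joint lock_plug below 0.4 rad), for 0.2 s.
2. the key has turned the plug a quarter turn (1.4 rad or more; the stop is at 1.6) (value of joint lock_plug above 1.4 rad and z of key in the frame of lock_face below 0.003 m), for 0.5 s.
At the end, for the whole second after the job is handed in: The program ends with the fingers still gripping the key (more than 2 N), the key upright and home in the lock (shoulder within 3 mm of the face, within 4 mm of the lock's axis) and the plug held still at 1.4 rad or more of its 1.6 rad of turn, against its spring; the door is shut (under 0.05 rad) (all of step 2 and velocity of joint lock_plug between -0.1 and 0.1 rad/s and horizontal distance between key and lock_face below 0.004 m and angle between key's own z axis and vertical below 0.1 rad and contact force between the fingers and key above 2 N and value of joint door below 0.05 rad); the arm keeps its last pose, push and grip.
It fails at once if the key is forced before it turns: the contact forces between key and cabinet add up to more than 65 N (contact force between key and cabinet above 65 N and value of joint lock_plug below 0.3 rad).
It fails at once if the cabinet's door is opened (more than 0.05 rad) (value of joint door above 0.05 rad).
It fails at once if the other key, the dish, the ramekin or the scraper is displaced by more than 30 mm (distance of any of spare_key, dish, ramekin, scraper from where it was at the start of the episode above 0.03 m).
It also fails if it takes over 69 s, if anything falls off the work surface, if the arm or the gripper's body presses on something with over 40 N, if the wrist force passes 120 N, or if a joint passes its speed limit or range.

## Working session

There is one attempt and no reset: what is moved stays moved. The work goes in short steps, Python scripts to look and compute and a tool call to move; the robot and the scene stay as the last step left them, time stands still between calls to the robot, and variables do not carry over. Pictures are saved under pics/ and viewed, at most 10 in all, crops included, and the job is handed in when it is done.

Besides the shell and the picture viewer there is one more tool, called after "Call:" as name(argument=value, ...), one argument or row to a line, values as JSON. jog_arm: Moves the arm, as the interface text tells. Scaled input: -1 to 1 covers 20 mm each way for a shift and 4 degrees each way for a turn. Its arguments: {"type":"object","properties":{"moves":{"type":"array"},"grip_force":{"type":"number"}},"required":["moves"]}

```bash
mkdir -p pics; python3 - <<'E'
from station import *
import cv2
for n in ("scene","top"):
    c=read_camera(n); cv2.imwrite(f"pics/{n}0.png",c["color"]); print(n,c["fx"],c["fy"],c["cx"],c["cy"],c["rvec"],c["tvec"])
print(get_obs())
E
```

```text
scene 606.4081719963416 606.4081719963416 321.434933601945 241.35332293479672 [ 1.87654078  1.64201564 -0.65450767] [-0.05431344 -0.27572615  1.71722384]
top 520.007676220537 520.007676220537 319.15325263691255 239.38466495594704 [ 2.1105152  -2.16847783  0.16387226] [-0.0037284   0.53550948  1.4886057 ]
{'t': 0.1, 'q': array([ 1.18289921,  0.47773551,  0.02234179,  1.55636895, -0.01152101,
        1.1093039 , -0.08311556]), 'joint_vel': array([ 8.72409921e-05, -2.61042113e-03,  1.71542283e-03, -1.55862648e-03,
       -5.32744672e-05,  1.42737314e-03, -2.29709962e-04]), 'joint_torque': array([ 4.55069370e-03, -5.97766435e+01,  1.61404364e+00, -2.81956905e+01,
        1.29159138e-02,  5.08421494e-03, -5.73799738e-06]), 'eef_pos': array([ 0.18625205, -0.64822624,  0.23040389]), 'tool_rot': array([-8.26777962e-04,  9.90230095e-01,  1.39440480e-01, -1.69210924e-04]), 'contact_force': array([-0.2612634 ,  0.93112974,  0.26307497]), 'torque': array([-0.00055949,  0.00553343, -0.03760742]), 'grasp_force': 0.0, 'gripper_width': 0.9997065620132302}
```

View pics/scene0.png

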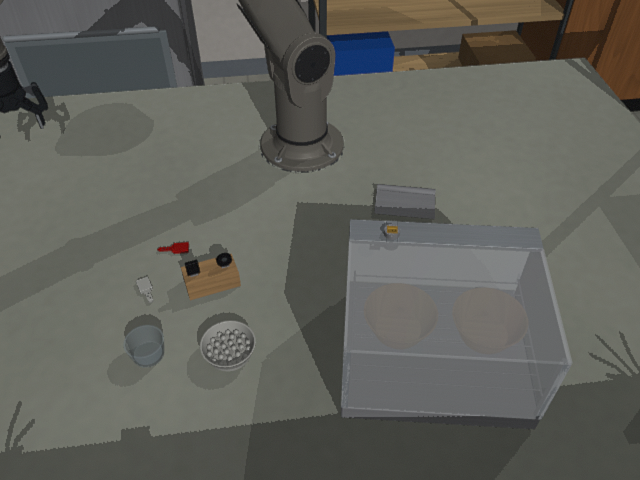

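View pics/top0.png

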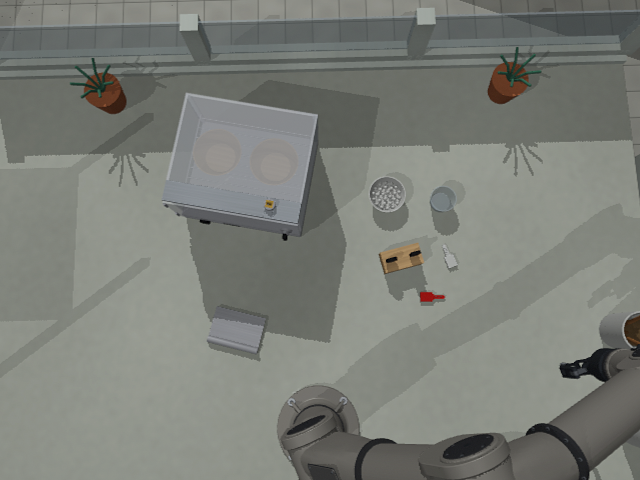

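Scene view: rectangular head at about (192,268) and round head at (224,260), with the lock at (391,231). Top view: block at (401,258), with the key in its right-hand (-y) slot at about (415,254), and the lock at (270,204). I'll zoom in on both views.

```bash
cat > h.py <<'E'
import numpy as np, cv2
from station import *
def cam(n):
    c=read_camera(n); K=np.array([[c["fx"],0,c["cx"]],[0,c["fy"],c["cy"]],[0,0,1.]])
    return c["color"],K,np.float64(c["rvec"]),np.float64(c["tvec"])
def proj(P,C): return cv2.projectPoints(np.float64(P).reshape(-1,1,3),C[2],C[3],C[1],None)[0].reshape(-1,2)
def atz(uv,z,C):
    R=cv2.Rodrigues(C[2])[0]; o=-R.T@C[3]; d=R.T@np.linalg.inv(C[1])@[uv[0],uv[1],1]
    return o+d*(z-o[2])/d[2]
def tri(uvs,Cs):
    P=[C[1]@np.c_[cv2.Rodrigues(C[2])[0],C[3]] for C in Cs]
    X=cv2.triangulatePoints(P[0],P[1],np.float64(uvs[0]),np.float64(uvs[1])); X=(X[:3]/X[3]).ravel()
    return X,[proj(X,C)[0]-u for C,u in zip(Cs,uvs)]
def crop(img,x,y,w,h,s): return cv2.resize(img[y:y+h,x:x+w],None,fx=s,fy=s,interpolation=cv2.INTER_CUBIC)
E
python3 - <<'E'
from h import *
t=cam("top")[0]; s=cam("scene")[0]
a=np.hstack([crop(t,375,238,56,40,7),crop(t,248,185,56,40,7)])
b=np.hstack([crop(s,176,245,70,50,5.6),crop(s,363,207,70,50,5.6)])
cv2.imwrite("pics/z1.png",np.vstack([a,b])); print(a.shape,b.shape)
E
```

```text
(280, 784, 3) (280, 784, 3)
```

View pics/z1.png

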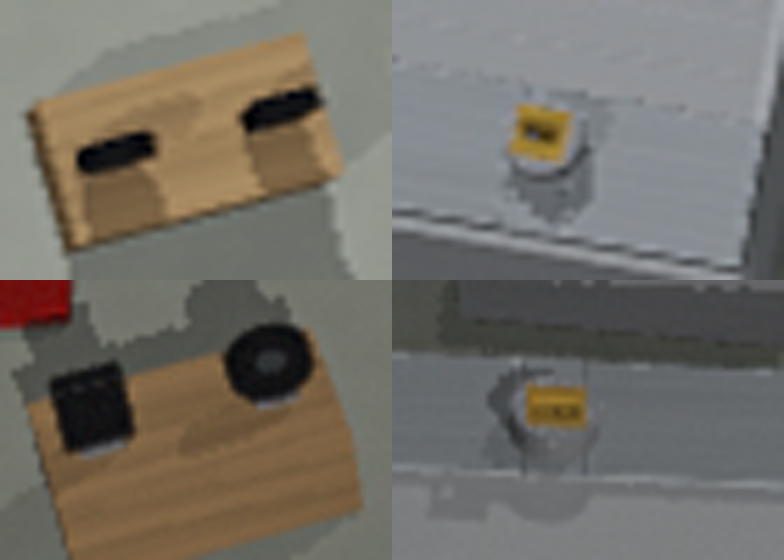

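Crop check: the yellow plug face, with the keyway slot along cabinet y, sits at crop (541,132) in the top view and (557,407) in the scene view. The rectangular head is at crop (281,108) in the top view and (91,408) in the scene view. The block's top corners in the top view are (35,105), (305,35), (343,172) and (72,245).

```bash
python3 - <<'E'
from h import *
T=cam("top");S=cam("scene")
tu=lambda x,y,X0,Y0:np.array([(x+.5)/7-.5+X0,(y+.5)/7-.5+Y0])
su=lambda x,y,X0,Y0:np.array([(x+.5)/5.6-.5+X0,(y+.5)/5.6-.5+Y0])
np.set_printoptions(precision=4,suppress=True)
B=np.array([atz(tu(*p,375,238),.045,T) for p in [(35,105),(305,35),(343,172),(72,245)]]);print(B)
print("block c",B.mean(0),"sides",np.linalg.norm(B-np.roll(B,-1,0),axis=1))
for d in (B[0]-B[1],B[3]-B[2]):print("yaw",np.degrees(np.arctan2(-d[0],d[1])))
k=tu(281,108,375,238);print("key",tri((k,su(91,408,176,245-50)),(T,S)))
k2=su(91,408-280,176,245);print("key",tri((k,k2),(T,S)), "top@.085..",atz(tu(281,104,375,238),.085,T))
l=tu(149,132,248,185);l2=su(165,127,363,207)
print("lock",tri((l,l2),(T,S)),atz(l,.247,T),atz(l2,.247,S))
for n,C,ps in(("top",T,[(187,94),(317,114),(163,202)]),("sc",S,[(350,221),(541,229),(343,353),(567,362)])):
  for p in ps: print(n,p,atz(p,.235,C))
E
```

```text
[[ 0.4908 -0.1937  0.045 ]
 [ 0.5173 -0.308   0.045 ]
 [ 0.4592 -0.3206  0.045 ]
 [ 0.4319 -0.2064  0.045 ]]
block c [ 0.4748 -0.2572  0.045 ] sides [0.1173 0.0594 0.1173 0.0603]
yaw 13.026109196668484
yaw 13.48499286501754
key (array([ 0.4843, -0.2929,  0.065 ]), [array([ 0.1005, -0.0038]), array([0.0978, 0.0041])])
key (array([ 0.4843, -0.2929,  0.065 ]), [array([ 0.1005, -0.0038]), array([0.0978, 0.0041])]) top@.085.. [ 0.4834 -0.289   0.085 ]
lock (array([0.6005, 0.1087, 0.2456]), [array([0.0091, 0.0014]), array([ 0.0093, -0.0007])]) [0.6002 0.1085 0.247 ] [0.6018 0.1082 0.247 ]
top (187, 94) [0.9099 0.3261 0.235 ]
top (317, 114) [ 0.8434 -0.0216  0.235 ]
top (163, 202) [0.6144 0.3848 0.235 ]
sc (350, 221) [0.5576 0.0361 0.235 ]
sc (541, 229) [0.6274 0.3929 0.235 ]
sc (343, 353) [ 0.8508 -0.0241  0.235 ]
sc (567, 362) [0.914  0.3222 0.235 ]
```

Call:
jog_arm(
  moves=[0.8,-0.54,0,0,0,0,1,0.8,-0.54,0,0,0,0,1,0.8,-0.54,0,0,0,0,1,0.8,-0.54,0,0,0,0,1,0.8,-0.54,0,0,0,0,1,0.8,-0.54,0,0,0,0,1,0.8,-0.54,0,0,0,0,1,0.8,-0.54,0,0,0,0,1],
)

```text
t: 0.97
eef_pos: [0.2861, -0.5296, 0.2313]
tool_rot: [0.0, 0.99, 0.139, 0.0]
contact_force: [0.4, 0.7, 0.1]
gripper_width: 1.002
grasp_force: 0.0
```

Call:
jog_arm(
  moves=[0.8,-0.54,0,0,0,0,1,0.8,-0.54,0,0,0,0,1,0.8,-0.54,0,0,0,0,1,0.8,-0.54,0,0,0,0,1,0.8,-0.54,0,0,0,0,1,0.8,-0.54,0,0,0,0,1,0.8,-0.54,0,0,0,0,1,0.8,-0.54,0,0,0,0,1],
)

```text
t: 1.63
eef_pos: [0.3852, -0.4112, 0.2314]
tool_rot: [0.0, 0.99, 0.139, 0.0]
contact_force: [-0.1, -0.6, 0.6]
gripper_width: 1.001
grasp_force: 0.0
```

Call:
jog_arm(
  moves=[0.8,-0.54,0,0,0,0,1,0.8,-0.54,0,0,0,0,1,0.8,-0.54,0,0,0,0,1,0.8,-0.54,0,0,0,0,1,0.8,-0.54,0,0,0,0,1,0.8,-0.54,0,0,0,0,1,0.8,-0.54,0,0,0,0,1,0.8,-0.54,0,0,0,0,1],
)

```text
t: 2.3
eef_pos: [0.4844, -0.2929, 0.2314]
tool_rot: [0.0, 0.99, 0.139, 0.0]
contact_force: [-0.8, 0.6, -1.1]
gripper_width: 1.0
grasp_force: 0.0
```

Call:
jog_arm(
  moves=[0,0,0,0,0,-0.9,1,0,0,0,0,0,-0.9,1,0,0,0,0,0,-0.9,1,0,0,0,0,0,-0.9,1,0,0,0,0,0,-0.9,1,0,0,0,0,0,-0.9,1,0,0,0,0,0,-0.9,1,0,0,0,0,0,-0.9,1],
)

```text
t: 2.97
eef_pos: [0.4838, -0.2937, 0.2313]
tool_rot: [0.0, 0.924, 0.383, 0.0]
contact_force: [0.1, -1.0, 0.7]
gripper_width: 1.0
grasp_force: 0.0
```

Call:
jog_arm(
  moves=[0,0,0,0,0,-0.9,1,0,0,0,0,0,-0.9,1,0,0,0,0,0,-0.9,1,0,0,0,0,0,-0.9,1,0,0,0,0,0,-0.9,1,0,0,0,0,0,-0.9,1,0,0,0,0,0,-0.9,1,0,0,0,0,0,-0.9,1],
)

```text
t: 3.63
eef_pos: [0.4838, -0.2937, 0.2313]
tool_rot: [0.0, 0.8, 0.6, -0.0]
contact_force: [-1.0, -0.0, 0.3]
gripper_width: 0.997
grasp_force: 0.0
```

Call:
jog_arm(
  moves=[0,0,0,0,0,-0.9,1,0,0,0,0,0,-0.9,1,0,0,0,0,0,-0.9,1,0,0,0,0,0,-0.9,1,0,0,0,0,0,-0.9,1,0,0,0,0,0,-0.9,1,0,0,0,0,0,-0.9,1,0,0,0,0,0,-0.9,1],
)

```text
t: 4.3
eef_pos: [0.4838, -0.2937, 0.2313]
tool_rot: [0.0, 0.625, 0.78, -0.0]
contact_force: [-0.3, -0.3, 0.2]
gripper_width: 1.0
grasp_force: 0.0
```

Call:
jog_arm(
  moves=[0.08,0,0.9,0,0,0,1,0,0,0.9,0,0,0,1,0,0,0.9,0,0,0,1,0,0,0.9,0,0,0,1,0,0,0.9,0,0,0,1,0,0,0.9,0,0,0,1,0,0,0.9,0,0,0,1,0,0,0.9,0,0,0,1],
)

```text
t: 4.97
eef_pos: [0.4836, -0.2922, 0.0866]
tool_rot: [0.0, 0.626, 0.779, -0.0]
contact_force: [0.3, 0.3, -0.2]
gripper_width: 1.0
grasp_force: 0.0
```

```bash
python3 - <<'E'
from h import *
print(get_obs()["q"],get_obs()["eef_pos"])
t=cam("top")[0]; s=cam("scene")[0]
cv2.imwrite("pics/z2.png",np.hstack([crop(t,370,230,70,70,5.6),crop(s,165,215,80,80,4.9)]))
E
```

```text
[ 0.73209838  0.50698647 -0.38282655  1.92045601  0.26574577  0.762908
  0.41613911] [ 0.48357901 -0.29220774  0.0865534 ]
```

View pics/z2.png

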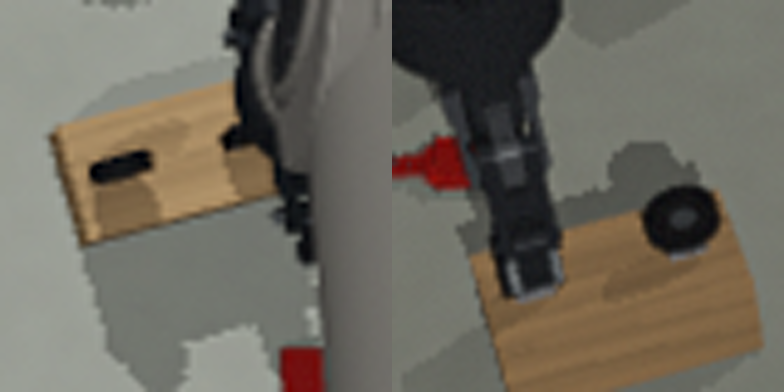

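The fingers straddle the key's slot (scene crop about (530,265)) and the round-headed key at (680,220) is well clear. I'll descend and close on the rectangular head.

Call:
jog_arm(
  moves=[0,0,0.6,0,0,0,1,0,0,0.6,0,0,0,1,0,0,0.48,0,0,0,1,0,0,0,0,0,0,0,0,0,0,0,0,0,0,0,0,0,0,0,0,0,0,0,0,0,0,0,0,0,0,0,0,0,0,0],
  grip_force=60,
)

```text
t: 5.73
eef_pos: [0.484, -0.2923, 0.0543]
tool_rot: [0.001, 0.626, 0.779, 0.0]
contact_force: [-0.9, -0.1, -0.6]
gripper_width: 0.298
grasp_force: 0.0
```

Call:
jog_arm(
  moves=[0,0,0,0,0,0,0,0,0,0,0,0,0,0,0,0,0,0,0,0,0,0,0,0,0,0,0,0,0,0,0,0,0,0,0,0,0,0,0,0,0,0,0,0,0,0,0,0,0,0,0,0,0,0,0,0],
)

```text
t: 6.4
eef_pos: [0.4843, -0.2922, 0.0542]
tool_rot: [0.001, 0.626, 0.78, 0.0]
contact_force: [1.4, -0.0, 5.6]
gripper_width: 0.11
grasp_force: 60.1
```

```bash
python3 -c "
from h import *
o=get_obs();print(o)"
```

```text
{'t': 6.4, 'q': array([ 0.71547962,  0.55444107, -0.36399716,  1.93587948,  0.2946141 ,
        0.70124753,  0.39177149]), 'joint_vel': array([ 0.00050557, -0.00098548, -0.00092366, -0.00090753,  0.00090235,
        0.00060152,  0.00067875]), 'joint_torque': array([ 6.72912207e-01, -5.12272453e+01, -3.04749079e+00, -1.71520597e+01,
        1.74156991e-01,  4.27151117e-01,  1.42914734e-03]), 'eef_pos': array([ 0.4843205 , -0.29217544,  0.05423184]), 'tool_rot': array([7.00117409e-04, 6.26352288e-01, 7.79539775e-01, 2.44938664e-04]), 'contact_force': array([ 1.35830013, -0.0154416 ,  5.6036712 ]), 'torque': array([ 0.11228144, -0.28474719, -0.0522495 ]), 'grasp_force': 60.09473741054535, 'gripper_width': 0.11007406866896972}
```

Call:
jog_arm(
  moves=[0,0,-0.3,0,0,0,0,0,0,-0.7,0,0,0,0,0,0,-0.9,0,0,0,0,0,0,-0.9,0,0,0,0,0,0,-0.9,0,0,0,0,0,0,-0.9,0,0,0,0,0,0,-0.9,0,0,0,0,0,0,-0.9,0,0,0,0],
)

```text
t: 7.07
eef_pos: [0.4821, -0.2919, 0.1821]
tool_rot: [-0.001, 0.627, 0.779, -0.001]
contact_force: [0.1, -0.5, 0.4]
gripper_width: 0.104
grasp_force: 60.0
```

Call:
jog_arm(
  moves=[0,0,-0.9,0,0,0,0,0,0,-0.9,0,0,0,0,0,0,-0.9,0,0,0,0,0,0,-0.9,0,0,0,0,0,0,-0.9,0,0,0,0,0,0,-0.9,0,0,0,0,0,0,-0.9,0,0,0,0,0,0,-0.5,0,0,0,0],
)

```text
t: 7.73
eef_pos: [0.4831, -0.2922, 0.3194]
tool_rot: [0.0, 0.627, 0.779, -0.0]
contact_force: [1.1, -0.6, -1.0]
gripper_width: 0.104
grasp_force: 60.0
```

Call:
jog_arm(
  moves=[0,0,0,0,0,0.74,0,0,0,0,0,0,0.74,0,0,0,0,0,0,0.74,0,0,0,0,0,0,0.74,0,0,0,0,0,0,0.74,0,0,0,0,0,0,0.74,0,0,0,0,0,0,0.74,0,0,0,0,0,0,0.74,0],
)

```text
t: 8.4
eef_pos: [0.4825, -0.2919, 0.3168]
tool_rot: [-0.001, 0.774, 0.633, -0.001]
contact_force: [0.9, -0.0, -0.8]
gripper_width: 0.109
grasp_force: 60.0
```

```bash
python3 - <<'E'
from h import *
print(get_obs()["q"],get_obs()["eef_pos"])
T=cam("top");S=cam("scene");p=get_obs()["eef_pos"]
ut=proj(p,T)[0].astype(int);us=proj(p,S)[0].astype(int);print(ut,us)
cv2.imwrite("pics/z3.png",np.hstack([crop(T[0],ut[0]-35,ut[1]-35,70,70,5.6),crop(S[0],us[0]-30,us[1]-20,60,60,6.5333)]))
E
```

```text
[ 0.74825266  0.25122706 -0.38170819  1.69553725  0.0989159   1.21633825
  0.14363981] [ 0.48254701 -0.29187885  0.3168362 ]
[433 240] [171 178]
```

View pics/z3.png

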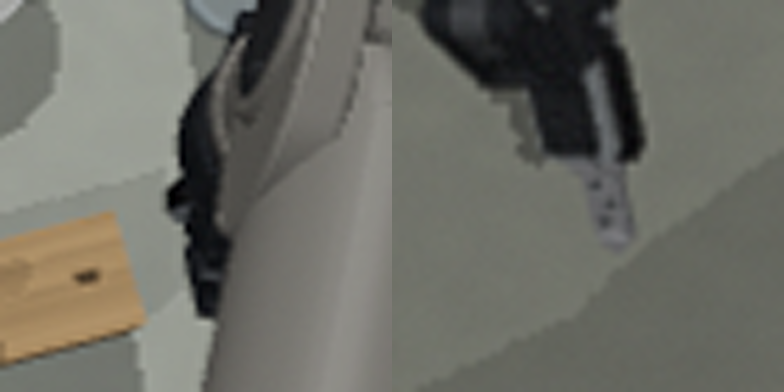

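The key is held. In the top crop its emptied slot is at (87,276); in the scene crop the blade hangs straight, with its tip at about (617,249). The slot position and the blade together give the key's offset in the grip.

```bash
python3 - <<'E'
from h import *
from scipy.spatial.transform import Rotation as R
np.set_printoptions(precision=4,suppress=True)
T=cam("top");S=cam("scene");o=get_obs();p=o["eef_pos"]
sl=atz(((87.5)/5.6-.5+398,(276.5)/5.6-.5+205),.045,T);print("slot",sl)
Rm=R.from_quat(o["tool_rot"],scalar_first=True).as_matrix();print("y heading",np.degrees(np.arctan2(Rm[1,1],Rm[0,1])))
us=[171-30,178-20]
tip=((617-392+.5)/6.5333-.5+us[0],(249.5)/6.5333-.5+us[1])
# tip from scene ray at known height
P=atz(tip,p[2]-.0092-.034,S);print("tip",P,"rel tool",Rm.T@(P-p))
# TCP at grasp vs slot, in grasp tool frame (heading 12.6)
Rg=R.from_quat([0,.6263,.7795,0],scalar_first=True).as_matrix();print("slot rel tool",Rg.T@(sl-[.4843,-.2922,.0542]))
E
```

```text
slot [ 0.4843 -0.2915  0.045 ]
y heading -11.164339308918924
tip [ 0.4837 -0.2927  0.274 ] rel tool [-0.0007  0.0009  0.0432]
slot rel tool [0.0007 0.0002 0.0092]
```

Call:
jog_arm(
  moves=[0.866,0.08,0,0,0,0,0,0.866,0.08,0,0,0,0,0,0.866,0.08,0,0,0,0,0,0.866,0.08,0,0,0,0,0,0.866,0.08,0,0,0,0,0,0.866,0.08,0,0,0,0,0,0.866,0.08,0,0,0,0,0,0.866,0.08,0,0,0,0,0],
)

```text
t: 9.27
eef_pos: [0.523, -0.1579, 0.3175]
tool_rot: [-0.0, 0.773, 0.635, -0.0]
contact_force: [0.7, -1.3, -0.3]
gripper_width: 0.108
grasp_force: 60.0
```

Call:
jog_arm(
  moves=[0.866,0.08,0,0,0,0,0,0.866,0.08,0,0,0,0,0,0.866,0.08,0,0,0,0,0,0.866,0.08,0,0,0,0,0,0.866,0.08,0,0,0,0,0,0.866,0.08,0,0,0,0,0,0.866,0.08,0,0,0,0,0,0.866,0.08,0,0,0,0,0],
)

```text
t: 9.93
eef_pos: [0.5626, -0.0246, 0.3175]
tool_rot: [-0.0, 0.773, 0.635, -0.0]
contact_force: [0.5, -0.0, -0.8]
gripper_width: 0.108
grasp_force: 60.0
```

Call:
jog_arm(
  moves=[0.866,0.08,0,0,0,0,0,0.866,0.08,0,0,0,0,0,0.866,0.08,0,0,0,0,0,0.866,0.08,0,0,0,0,0,0.866,0.08,0,0,0,0,0,0.866,0.08,0,0,0,0,0,0.866,0.08,0,0,0,0,0,0.866,0.08,0,0,0,0,0],
)

```text
t: 10.6
eef_pos: [0.6023, 0.1087, 0.3174]
tool_rot: [-0.0, 0.773, 0.635, -0.0]
contact_force: [0.4, 0.2, -1.2]
gripper_width: 0.105
grasp_force: 60.0
```

Call:
jog_arm(
  moves=[0,0,0.1,0,0,0,0,0,0,0.1,0,0,0,0,0,0,0.1,0,0,0,0,0,0,0.1,0,0,0,0,0,0,0.1,0,0,0,0,0,0,0.1,0,0,0,0,0,0,0.1,0,0,0,0,0,0,0,0,0,0,0],
)

```text
t: 11.27
eef_pos: [0.6021, 0.1077, 0.3032]
tool_rot: [-0.0, 0.773, 0.634, -0.0]
contact_force: [0.1, 0.2, -1.0]
gripper_width: 0.106
grasp_force: 60.0
```

```bash
python3 - <<'E'
from h import *
o=get_obs();print(o["q"],o["eef_pos"],o["tool_rot"])
T=cam("top");S=cam("scene");p=o["eef_pos"]
L=np.array([.6005,.1086,.247]);ut=proj(L,T)[0].astype(int);us=proj(L,S)[0].astype(int);print(ut,us)
cv2.imwrite("pics/z4.png",np.hstack([crop(T[0],ut[0]-35,ut[1]-35,70,70,5.6),crop(S[0],us[0]-25,us[1]-40,50,50,7.84)]))
E
```

```text
[ 0.15642989  0.37300161 -0.57631337  1.59538992  0.21178658  1.23693577
 -0.65512352] [0.60211495 0.10769551 0.30321433] [-9.49033363e-05  7.73159077e-01  6.34212044e-01 -3.40026954e-04]
[268 203] [392 228]
```

View pics/z4.png

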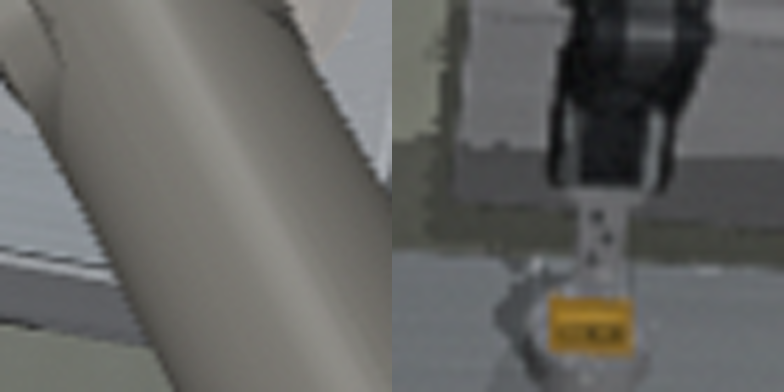

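The scene crop shows the blade at columns 583–630 around row 240, above the lock. The plate spans (549–632, 298–352) and the keyway is near (592,330). I'll compare with where the model puts them.

```bash
python3 - <<'E'
from h import *
from scipy.spatial.transform import Rotation as R
np.set_printoptions(precision=4,suppress=True)
S=cam("scene");o=get_obs();p=o["eef_pos"]
Rm=R.from_quat(o["tool_rot"],scalar_first=True).as_matrix()
us=np.array([392-25,228-40]); c=lambda P:(proj(P,S)-us+.5)*7.84-.5+[392,0]
pts=[Rm@np.array([x,-.0,z])+p for z in (.0092,.025,.0377) for x in(-.0055,0,.0055)]
print(c(pts).reshape(3,3,2)); print("tip",c([Rm@[0,0,.0432]+p]))
L=np.array([.6005,.1086,.247]);ax=Rm[:,0];ay=Rm[:,1]
print("lock",c([L,L+.006*ax,L-.006*ax]))
print("d per mm tool x,y",(c([L+.001*ax])-c([L])),(c([L+.001*ay])-c([L])),(c([L+[0,0,.001]])-c([L])))
print("tool rel err",Rm.T@(L-p))
g=S[0][us[1]:us[1]+50,us[0]:us[0]+50]
for r in (26,28,30,31,32,33,34,35,36,37,38,39,40,41,42,43,44,45): print(r+us[1],g[r,16:36].sum(1)//3 if r<36 else [tuple(int(a) for a in v[[0,2]]) for v in g[r,18:33]])
E
```

```text
[[[585.1685 183.5111]
  [608.9555 184.5413]
  [632.753  185.5721]]

 [[579.5884 232.2973]
  [603.1292 233.3276]
  [626.6803 234.3584]]

 [[575.1858 270.789 ]
  [598.5323 271.8192]
  [621.889  272.8499]]]
tip [[596.5649 288.2934]]
lock [[592.1804 322.8555]
 [617.3199 323.9768]
 [567.0526 321.7348]]
d per mm tool x,y [[4.1891 0.1868]] [[0.0682 2.9692]] [[ 0.3506 -2.9349]]
tool rel err [ 0.0001 -0.0019  0.0568]
214 [ 59  62  64  68  74  69  68  72  91 100  95 103 103 100  83  81  73  74
  74  74]
216 [ 67  66  65  66  65  65  61  68 102  91  89 102 104 100  67  63  63  56
  61  63]
218 [ 64  65  63  64  63  64  62  73 103 102  89  63  91  91  64  63  64  65
  65  65]
219 [ 68  66  68  69  66  64  67  73 103  99  99  92 103  90  62  63  64  63
  63  63]
220 [ 76  80  97  90  85  85  85  86  99  74  89 102 102  85  67  66  66  64
  64  61]
221 [ 77 101 140 110 112 114 110 101 100  81 100 103 101  98  85  88  88  81
  75  69]
222 [ 87 108 121  85 105 109 103  92 104 130 143 112 102 107  96 106 108 108
 109 108]
223 [104  82  89  74  76  79  86  96 113 139 142 127 104 108  95 105 107 106
 1
[... 1047 characters left out ...]
113, 107)]
230 [(114, 107), (121, 117), (49, 125), (29, 108), (37, 116), (35, 115), (33, 110), (24, 81), (36, 110), (34, 110), (27, 87), (35, 106), (74, 127), (121, 116), (111, 106)]
231 [(109, 102), (111, 111), (45, 124), (35, 116), (35, 113), (35, 113), (34, 112), (31, 101), (31, 104), (31, 104), (29, 100), (39, 112), (74, 131), (122, 117), (113, 109)]
232 [(85, 82), (105, 107), (65, 125), (54, 123), (59, 124), (59, 125), (56, 126), (53, 128), (49, 124), (50, 126), (49, 130), (50, 129), (70, 124), (111, 107), (113, 108)]
233 [(62, 60), (86, 82), (102, 102), (96, 109), (111, 122), (107, 121), (100, 116), (91, 121), (88, 117), (85, 115), (85, 117), (83, 117), (84, 113), (103, 100), (97, 94)]
```

Call:
jog_arm(
  moves=[-0.02,-0.09,0,0,0,0,0,0,0,0,0,0,0,0,0,0,0.15,0,0,0,0,0,0,0.15,0,0,0,0,0,0,0.15,0,0,0,0,0,0,0.15,0,0,0,0,0,0,0.1,0,0,0,0,0,0,0,0,0,0,0],
)

```text
t: 12.08
eef_pos: [0.6002, 0.108, 0.289]
tool_rot: [-0.0, 0.773, 0.634, -0.0]
contact_force: [-0.2, -0.1, 0.4]
gripper_width: 0.106
grasp_force: 60.0
```

Call:
jog_arm(
  moves=[0,0,0.05,0,0,0,0,0,0,0.05,0,0,0,0,0,0,0.05,0,0,0,0,0,0,0.05,0,0,0,0,0,0,0.05,0,0,0,0,0,0,0,0,0,0,0,0,0,0,0,0,0,0,0,0,0,0,0,0,0],
)

```text
t: 12.75
eef_pos: [0.6005, 0.1081, 0.2848]
tool_rot: [0.0, 0.773, 0.634, 0.0]
contact_force: [-0.1, 0.8, -0.3]
gripper_width: 0.104
grasp_force: 60.0
```

Call:
jog_arm(
  moves=[0,0,0.05,0,0,0,0,0,0,0.05,0,0,0,0,0,0,0.05,0,0,0,0,0,0,0.05,0,0,0,0,0,0,0,0,0,0,0,0,0,0,0,0,0,0,0,0,0,0,0,0,0,0,0,0,0,0,0,0],
)

```text
t: 13.42
eef_pos: [0.6005, 0.1081, 0.2808]
tool_rot: [0.0, 0.773, 0.634, 0.0]
contact_force: [0.8, -0.3, -0.6]
gripper_width: 0.108
grasp_force: 60.0
```

Call:
jog_arm(
  moves=[0.035,0,0.02,0,0,0,0,-0.07,0,0.02,0,0,0,0,0.07,0,0.02,0,0,0,0,-0.07,0,0.02,0,0,0,0,0.07,0,0.02,0,0,0,0,-0.07,0,0.02,0,0,0,0,0.07,0,0.02,0,0,0,0,-0.035,0,0,0,0,0,0],
)

```text
t: 14.08
eef_pos: [0.6006, 0.108, 0.278]
tool_rot: [0.0, 0.773, 0.634, -0.0]
contact_force: [0.6, -0.1, -0.3]
gripper_width: 0.105
grasp_force: 60.2
```

Call:
jog_arm(
  moves=[0.05,0,0.02,0,0,0,0,0,0,0.02,0,0,0,0,-0.1,0,0.02,0,0,0,0,0,0,0.02,0,0,0,0,0.1,0,0.02,0,0,0,0,0,0,0.02,0,0,0,0,-0.05,0,0.02,0,0,0,0,0,0,0,0,0,0,0],
)

```text
t: 14.75
eef_pos: [0.6008, 0.1078, 0.2763]
tool_rot: [0.001, 0.773, 0.634, 0.0]
contact_force: [-2.6, -1.5, 8.5]
gripper_width: 0.104
grasp_force: 61.4
```

Call:
jog_arm(
  moves=[0.06,0,0,0,0,0,0,0,0,0.01,0,0,0,0,-0.12,0,0,0,0,0,0,0,0,0.01,0,0,0,0,0.12,0,0,0,0,0,0,0,0,0.01,0,0,0,0,-0.06,0,0,0,0,0,0,0,0,0,0,0,0,0],
)

```text
t: 15.42
eef_pos: [0.6009, 0.1079, 0.2755]
tool_rot: [0.001, 0.773, 0.634, 0.0]
contact_force: [-0.2, -3.3, 9.5]
gripper_width: 0.105
grasp_force: 61.4
```

Call:
jog_arm(
  moves=[0.06,0,0.01,0,0,0,0,0,0,0.01,0,0,0,0,-0.12,0,0,0,0,0,0,0,0,0.01,0,0,0,0,0.12,0,0,0,0,0,0,0,0,0.01,0,0,0,0,-0.12,0,0,0,0,0,0,0,0,0,0,0,0,0],
)

```text
t: 16.08
eef_pos: [0.6006, 0.1078, 0.2751]
tool_rot: [0.0, 0.773, 0.634, 0.001]
contact_force: [-3.5, 1.1, 7.1]
gripper_width: 0.107
grasp_force: 61.1
```

Call:
jog_arm(
  moves=[0.12,0,0.01,0,0,0,0,0,0,0.01,0,0,0,0,-0.12,0,0,0,0,0,0,0,0,0.01,0,0,0,0,0.12,0,0,0,0,0,0,0,0,0.01,0,0,0,0,-0.06,0,0,0,0,0,0,0,0,0,0,0,0,0],
)

```text
t: 16.75
eef_pos: [0.6005, 0.1079, 0.2725]
tool_rot: [-0.0, 0.773, 0.634, -0.0]
contact_force: [-0.6, -1.4, 0.9]
gripper_width: 0.108
grasp_force: 60.2
```

Call:
jog_arm(
  moves=[0.06,0,0.02,0,0,0,0,0,0,0.02,0,0,0,0,-0.12,0,0.02,0,0,0,0,0,0,0.02,0,0,0,0,0.12,0,0.02,0,0,0,0,0,0,0.02,0,0,0,0,-0.06,0,0,0,0,0,0,0,0,0,0,0,0,0],
)

```text
t: 17.42
eef_pos: [0.6004, 0.1083, 0.2705]
tool_rot: [-0.0, 0.773, 0.634, 0.0]
contact_force: [-1.0, -1.6, 2.4]
gripper_width: 0.108
grasp_force: 60.4
```

Call:
jog_arm(
  moves=[-0.06,0,0.01,0,0,0,0,0,0,0.01,0,0,0,0,0.12,0,0,0,0,0,0,0,0,0.01,0,0,0,0,-0.12,0,0,0,0,0,0,0,0,0.01,0,0,0,0,0.06,0,0,0,0,0,0,0,0,0,0,0,0,0],
)

```text
t: 18.08
eef_pos: [0.6007, 0.1084, 0.27]
tool_rot: [0.0, 0.773, 0.634, 0.0]
contact_force: [-1.1, -1.2, 5.8]
gripper_width: 0.109
grasp_force: 60.8
```

Call:
jog_arm(
  moves=[-0.06,0,0.015,0,0,0,0,0,0,0.01,0,0,0,0,0.12,0,0,0,0,0,0,0,0,0.01,0,0,0,0,-0.12,0,0,0,0,0,0,0,0,0.01,0,0,0,0,0.06,0,0,0,0,0,0,0,0,0,0,0,0,0],
)

```text
t: 18.75
eef_pos: [0.6008, 0.1086, 0.2691]
tool_rot: [0.0, 0.773, 0.635, 0.0]
contact_force: [2.4, 0.6, 3.3]
gripper_width: 0.103
grasp_force: 60.6
```

Call:
jog_arm(
  moves=[-0.06,0,0.01,0,0,0,0,0,0,0.01,0,0,0,0,0.12,0,0,0,0,0,0,0,0,0.01,0,0,0,0,-0.12,0,0,0,0,0,0,0,0,0.01,0,0,0,0,0.06,0,0,0,0,0,0,0,0,0,0,0,0,0],
)

```text
t: 19.42
eef_pos: [0.6006, 0.1086, 0.2687]
tool_rot: [0.0, 0.773, 0.635, 0.0]
contact_force: [-0.5, 1.7, 8.1]
gripper_width: 0.105
grasp_force: 61.4
```

Call:
jog_arm(
  moves=[-0.07,0,0.01,0,0,0,0,0,0,0,0,0,0,0,0.14,0,0,0,0,0,0,0,0,0.01,0,0,0,0,-0.14,0,0,0,0,0,0,0,0,0.01,0,0,0,0,0.07,0,0,0,0,0,0,0,0,0,0,0,0,0],
)

```text
t: 20.08
eef_pos: [0.6006, 0.1088, 0.2679]
tool_rot: [-0.0, 0.773, 0.635, 0.0]
contact_force: [-0.6, 1.9, 7.7]
gripper_width: 0.104
grasp_force: 61.3
```

Call:
jog_arm(
  moves=[-0.07,0,0.01,0,0,0,0,0,0,0,0,0,0,0,0.14,0,0,0,0,0,0,0,0,0.01,0,0,0,0,-0.14,0,0,0,0,0,0,0,0,0.01,0,0,0,0,0.07,0,0,0,0,0,0,0,0,0,0,0,0,0],
)

```text
t: 20.75
eef_pos: [0.6009, 0.1087, 0.2676]
tool_rot: [0.0, 0.773, 0.635, 0.001]
contact_force: [-0.5, 2.1, 8.1]
gripper_width: 0.104
grasp_force: 61.4
```

Call:
jog_arm(
  moves=[-0.08,0,0.015,0,0,0,0,0,0,0,0,0,0,0,0.16,0,0,0,0,0,0,0,0,0.015,0,0,0,0,-0.16,0,0,0,0,0,0,0,0,0.01,0,0,0,0,0.08,0,0,0,0,0,0,0,0,0,0,0,0,0],
)

```text
t: 21.42
eef_pos: [0.5998, 0.1085, 0.2652]
tool_rot: [-0.001, 0.773, 0.635, -0.001]
contact_force: [1.2, 2.8, -0.6]
gripper_width: 0.106
grasp_force: 60.0
```

Call:
jog_arm(
  moves=[-0.08,0,0.01,0,0,0,0,0,0,0,0,0,0,0,0.16,0,0,0,0,0,0,0,0,0.01,0,0,0,0,-0.16,0,0,0,0,0,0,0,0,0.01,0,0,0,0,0.08,0,0,0,0,0,0,0,0,0,0,0,0,0],
)

```text
t: 22.08
eef_pos: [0.6001, 0.1082, 0.265]
tool_rot: [-0.0, 0.773, 0.634, -0.0]
contact_force: [0.6, 2.6, -1.8]
gripper_width: 0.106
grasp_force: 59.9
```

Call:
jog_arm(
  moves=[0.06,0,0.02,0,0,0,0,0,0,0.02,0,0,0,0,-0.12,0,0.02,0,0,0,0,0,0,0.02,0,0,0,0,0.12,0,0.02,0,0,0,0,0,0,0.02,0,0,0,0,-0.06,0,0,0,0,0,0,0,0,0,0,0,0,0],
)

```text
t: 22.75
eef_pos: [0.6006, 0.1081, 0.2629]
tool_rot: [-0.0, 0.773, 0.634, 0.0]
contact_force: [0.4, 3.0, -2.4]
gripper_width: 0.107
grasp_force: 59.9
```

Call:
jog_arm(
  moves=[0.07,0,0.01,0,0,0,0,0,0,0.01,0,0,0,0,-0.14,0,0,0,0,0,0,0,0,0.01,0,0,0,0,0.14,0,0,0,0,0,0,0,0,0.01,0,0,0,0,-0.07,0,0,0,0,0,0,0,0,0,0,0,0,0],
)

```text
t: 23.42
eef_pos: [0.6005, 0.1082, 0.2622]
tool_rot: [-0.0, 0.773, 0.634, 0.0]
contact_force: [1.0, 1.0, -0.3]
gripper_width: 0.103
grasp_force: 60.1
```

Call:
jog_arm(
  moves=[0.07,0,0.01,0,0,0,0,0,0,0.01,0,0,0,0,-0.14,0,0,0,0,0,0,0,0,0.01,0,0,0,0,0.14,0,0,0,0,0,0,0,0,0,0,0,0,0,-0.07,0,0,0,0,0,0,0,0,0,0,0,0,0],
)

```text
t: 24.08
eef_pos: [0.6006, 0.1082, 0.2617]
tool_rot: [-0.0, 0.773, 0.634, 0.0]
contact_force: [0.5, 0.7, 0.9]
gripper_width: 0.106
grasp_force: 60.2
```

Call:
jog_arm(
  moves=[0.07,0,0.02,0,0,0,0,0,0,0.02,0,0,0,0,-0.14,0,0.01,0,0,0,0,0,0,0.01,0,0,0,0,0.14,0,0,0,0,0,0,0,0,0,0,0,0,0,-0.07,0,0,0,0,0,0,0,0,0,0,0,0,0],
)

```text
t: 24.75
eef_pos: [0.6006, 0.108, 0.2606]
tool_rot: [0.0, 0.773, 0.634, 0.0]
contact_force: [0.6, -0.1, 5.0]
gripper_width: 0.105
grasp_force: 60.8
```

Call:
jog_arm(
  moves=[0.07,0,0.01,0,0,0,0,0,0,0.01,0,0,0,0,-0.14,0,0,0,0,0,0,0,0,0.01,0,0,0,0,0.14,0,0,0,0,0,0,0,0,0,0,0,0,0,-0.07,0,0,0,0,0,0,0,0,0,0,0,0,0],
)

```text
t: 25.42
eef_pos: [0.6005, 0.1079, 0.2598]
tool_rot: [0.0, 0.773, 0.634, -0.0]
contact_force: [-0.2, -0.4, 3.7]
gripper_width: 0.103
grasp_force: 60.8
```

Call:
jog_arm(
  moves=[0.08,0,0.01,0,0,0,0,0,0,0.01,0,0,0,0,-0.16,0,0.01,0,0,0,0,0,0,0,0,0,0,0,0.16,0,0.01,0,0,0,0,0,0,0,0,0,0,0,-0.08,0,0,0,0,0,0,0,0,0,0,0,0,0],
)

```text
t: 26.08
eef_pos: [0.6006, 0.1081, 0.2595]
tool_rot: [0.0, 0.773, 0.634, 0.0]
contact_force: [-1.3, 0.3, 7.7]
gripper_width: 0.107
grasp_force: 61.2
```

Call:
jog_arm(
  moves=[0.08,0,0.01,0,0,0,0,0,0,0.01,0,0,0,0,-0.16,0,0.01,0,0,0,0,0,0,0,0,0,0,0,0.16,0,0,0,0,0,0,0,0,0,0,0,0,0,-0.08,0,0,0,0,0,0,0,0,0,0,0,0,0],
)

```text
t: 26.75
eef_pos: [0.6005, 0.108, 0.2588]
tool_rot: [0.0, 0.773, 0.634, -0.0]
contact_force: [-0.9, -0.8, 6.8]
gripper_width: 0.104
grasp_force: 61.1
```

Call:
jog_arm(
  moves=[0.08,0,0.01,0,0,0,0,0,0,0.01,0,0,0,0,-0.16,0,0.01,0,0,0,0,0,0,0,0,0,0,0,0.16,0,0.01,0,0,0,0,0,0,0,0,0,0,0,-0.08,0,0,0,0,0,0,0,0,0,0,0,0,0],
)

```text
t: 27.42
eef_pos: [0.6001, 0.108, 0.2568]
tool_rot: [-0.0, 0.773, 0.634, -0.0]
contact_force: [0.2, 0.3, 0.1]
gripper_width: 0.103
grasp_force: 60.1
```

Call:
jog_arm(
  moves=[0.08,0,0.01,0,0,0,0,0,0,0,0,0,0,0,-0.16,0,0.01,0,0,0,0,0,0,0,0,0,0,0,0.16,0,0,0,0,0,0,0,0,0,0,0,0,0,-0.08,0,0,0,0,0,0,0,0,0,0,0,0,0],
)

```text
t: 28.08
eef_pos: [0.6005, 0.1081, 0.2573]
tool_rot: [-0.0, 0.773, 0.634, 0.0]
contact_force: [-0.2, -1.4, -0.8]
gripper_width: 0.108
grasp_force: 59.9
```

Call:
jog_arm(
  moves=[0,0,0.02,0,0,0,0,0,0,0.02,0,0,0,0,0,0,0.02,0,0,0,0,0,0,0.02,0,0,0,0,0,0,0.02,0,0,0,0,0,0,0,0,0,0,0,0,0,0,0,0,0,0,0,0,0,0,0,0,0],
)

```text
t: 28.75
eef_pos: [0.6009, 0.1081, 0.2562]
tool_rot: [0.0, 0.773, 0.634, 0.001]
contact_force: [-1.4, -2.4, 6.0]
gripper_width: 0.108
grasp_force: 61.2
```

Call:
jog_arm(
  moves=[0,0,0.02,0,0,0,0,0,0,0.02,0,0,0,0,0,0,0.02,0,0,0,0,0,0,0,0,0,0,0,0,0,0,0,0,0,0,0,0,0,0,0,0,0,0,0,0,0,0,0,0,0,0,0,0,0,0,0],
)

```text
t: 29.42
eef_pos: [0.601, 0.1082, 0.2561]
tool_rot: [0.001, 0.773, 0.634, 0.001]
contact_force: [-4.4, -3.0, 12.5]
gripper_width: 0.104
grasp_force: 62.2
```

Call:
jog_arm(
  moves=[0,0,0,0,0,0.3,0,0,0,0,0,0,0.6,0,0,0,0,0,0,0.6,0,0,0,0,0,0,0.6,0,0,0,0,0,0,0.6,0,0,0,0,0,0,0.6,0,0,0,0,0,0,0.6,0,0,0,0,0,0,0.6,0],
  grip_force=90,
)

```text
t: 30.08
eef_pos: [0.6007, 0.1081, 0.2561]
tool_rot: [0.001, 0.863, 0.505, 0.001]
contact_force: [-5.4, -3.3, 14.4]
gripper_width: 0.105
grasp_force: 89.9
```

```bash
python3 -c "
from h import *
o=get_obs();print(o['q'],o['torque'],o['contact_force'],o['eef_pos'],o['tool_rot'])"
```

```text
[ 0.10469645  0.39482001 -0.50747941  1.66259897  0.20856461  1.13695434
 -0.97069011] [-0.85976538  1.32040771  0.07160768] [-5.3589172  -3.29533869 14.44983952] [0.60067566 0.10814951 0.256147  ] [5.69527648e-04 8.63279606e-01 5.04725413e-01 5.05093164e-04]
```

Call:
jog_arm(
  moves=[0,0,0,0,0,0.7,0,0,0,0,0,0,0.7,0,0,0,0,0,0,0.7,0,0,0,0,0,0,0.7,0,0,0,0,0,0,0.7,0,0,0,0,0,0,0.7,0,0,0,0,0,0,0.7,0,0,0,0,0,0,0.7,0],
)

```text
t: 30.75
eef_pos: [0.6004, 0.1084, 0.2561]
tool_rot: [0.0, 0.945, 0.327, 0.0]
contact_force: [-5.9, -2.4, 14.4]
gripper_width: 0.1
grasp_force: 90.0
```

Call:
jog_arm(
  moves=[0,0,0,0,0,0.7,0,0,0,0,0,0,0.7,0,0,0,0,0,0,0.7,0,0,0,0,0,0,0.7,0,0,0,0,0,0,0.7,0,0,0,0,0,0,0.7,0,0,0,0,0,0,0.7,0,0,0,0,0,0,0.7,0],
)

```text
t: 31.42
eef_pos: [0.6001, 0.1092, 0.2562]
tool_rot: [-0.0, 0.99, 0.138, 0.0]
contact_force: [-7.1, -0.3, 13.1]
gripper_width: 0.101
grasp_force: 90.0
```

```bash
python3 -c "
from h import *
o=get_obs();print(o['q'],o['torque'],o['contact_force'],o['eef_pos'],o['tool_rot'])"
```

```text
[-0.00667199  0.37315005 -0.35881822  1.67077314  0.1417608   1.12254606
 -1.69836082] [-0.3583857   1.71943053  0.04600344] [-7.14157675 -0.29812387 13.11558616] [0.60012142 0.10920283 0.25615695] [-4.28605336e-04  9.90439833e-01  1.37944297e-01  3.53942123e-04]
```

Call:
jog_arm(
  moves=[0,0,0,0,0,0.8,0,0,0,0,0,0,0.8,0,0,0,0,0,0,0.8,0,0,0,0,0,0,0.8,0,0,0,0,0,0,0.8,0,0,0,0,0,0,0.8,0,0,0,0,0,0,0.8,0,0,0,0,0,0,0.8,0],
)

```text
t: 32.08
eef_pos: [0.6001, 0.1095, 0.2562]
tool_rot: [-0.001, 0.996, -0.085, 0.0]
contact_force: [-6.1, 0.5, 13.5]
gripper_width: 0.096
grasp_force: 89.9
```

Call:
jog_arm(
  moves=[0,0,0,0,0,0.4,0,0,0,0,0,0,0.4,0,0,0,0,0,0,0.4,0,0,0,0,0,0,0.4,0,0,0,0,0,0,0.4,0,0,0,0,0,0,0,0,0,0,0,0,0,0,0,0,0,0,0,0,0,0],
)

```text
t: 32.75
eef_pos: [0.6002, 0.1097, 0.2561]
tool_rot: [-0.001, 0.988, -0.153, 0.0]
contact_force: [-6.0, -1.5, 13.0]
gripper_width: 0.096
grasp_force: 89.9
```

```bash
python3 -c "
from h import *
o=get_obs();print(o['q'],o['torque'],o['contact_force'],o['eef_pos'],o['tool_rot'])
t=o['tool_rot'];print(78.7-np.degrees(2*np.arctan2(t[2],t[1])))"
```

```text
[-0.08925895  0.3619397  -0.25052725  1.67666015  0.09652061  1.11400991
 -2.2443095 ] [-0.08013053  1.62906322  0.02205936] [-5.95668572 -1.50303708 13.04583165] [0.60015158 0.10967564 0.25612278] [-8.53676197e-04  9.88258784e-01 -1.52786752e-01  2.37086954e-04]
96.27692219007596
```

Call:
jog_arm(
  moves=[0,0,0,0,0,0.25,0,0,0,0,0,0,0.25,0,0,0,0,0,0,0.25,0,0,0,0,0,0,0.25,0,0,0,0,0,0,0,0,0,0,0,0,0,0,0,0,0,0,0,0,0,0,0,0,0,0,0,0,0],
)

```text
t: 33.42
eef_pos: [0.6002, 0.1097, 0.2562]
tool_rot: [-0.001, 0.982, -0.187, 0.0]
contact_force: [-6.6, -0.4, 13.9]
gripper_width: 0.101
grasp_force: 89.9
```

```bash
python3 - <<'E'
from h import *
o=get_obs();print(o['torque'],o['contact_force'],o['eef_pos'],o['tool_rot'])
t=o['tool_rot'];print(78.7-np.degrees(2*np.arctan2(t[2],t[1])))
T=cam("top");S=cam("scene")
cv2.imwrite("pics/z5.png",np.hstack([crop(T[0],233,168,70,70,5.6),crop(S[0],367,188,50,50,7.84)]))
E
```

```text
[-0.0699715   1.65997208  0.03593913] [-6.64804184 -0.40881369 13.91660262] [0.60020437 0.10974317 0.25616543] [-9.33234603e-04  9.82329984e-01 -1.87154646e-01  2.65811681e-04]
100.2735681913162
```

View pics/z5.png

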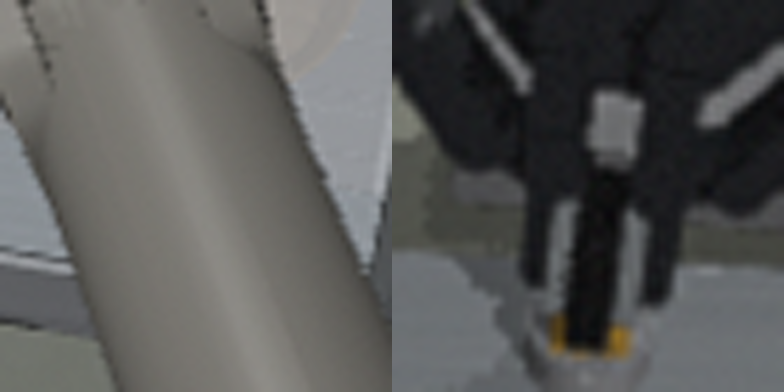

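The scene crop shows the head edge-on between the pads at about (598,260), right down on the plug plate, so the key has turned about 100°. I'll turn a little more to feel for the stop.

Call:
jog_arm(
  moves=[0,0,0,0,0,0.2,0,0,0,0,0,0,0.2,0,0,0,0,0,0,0.2,0,0,0,0,0,0,0.2,0,0,0,0,0,0,0,0,0,0,0,0,0,0,0,0,0,0,0,0,0,0,0,0,0,0,0,0,0],
)

```text
t: 34.18
eef_pos: [0.6002, 0.1098, 0.2562]
tool_rot: [-0.001, 0.977, -0.214, 0.0]
contact_force: [-6.9, -0.7, 12.8]
gripper_width: 0.102
grasp_force: 89.9
```

```bash
python3 - <<'E'
from h import *
o=get_obs();print(o['torque'],o['contact_force'],o['eef_pos'],o['tool_rot'])
t=o['tool_rot'];print(78.7-np.degrees(2*np.arctan2(t[2],t[1])))
E
```

```text
[-0.11198266  1.66602888  0.20992802] [-6.89080156 -0.73424862 12.80979466] [0.60018795 0.10975604 0.25617768] [-9.42168042e-04  9.76739348e-01 -2.14427852e-01  2.34534305e-04]
103.4639374501279
```

The moment about z jumped from 0.04 to 0.21 N·m at 103.5° (1.6 + 0.2 rad), so the key is at the stop. I'll hold there briefly, then hand in.

Call:
jog_arm(
  moves=[0,0,0,0,0,0,0,0,0,0,0,0,0,0,0,0,0,0,0,0,0,0,0,0,0,0,0,0,0,0,0,0,0,0,0,0,0,0,0,0,0,0,0,0,0,0,0,0,0,0,0,0,0,0,0,0],
)

```text
t: 34.85
eef_pos: [0.6002, 0.1098, 0.2562]
tool_rot: [-0.001, 0.977, -0.214, 0.0]
contact_force: [-5.8, -0.1, 13.1]
gripper_width: 0.105
grasp_force: 89.9
```

```bash
python3 -c "
from h import *
o=get_obs();print(o['torque'],o['tool_rot'],o['grasp_force']);print(hand_in())"
```

```text
[-0.1192238   1.56487436  0.13132597] [-9.33935724e-04  9.76737458e-01 -2.14436494e-01  2.35760046e-04] 89.8884630203247
the job is handed in; nothing more can be done
None
```

I've handed the job in: the rectangular-headed key is home in the lock, turned clockwise to its stop and still gripped at about 90 N; hand-in returned no verdict, so the stop is judged from the jump in turning resistance.

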